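# Put the jeweller's trays away for the night

### The job

Put the bench away for the night: lift the steel bench block off the stacking base onto the black rubber mat, then stack all the grey ring trays that are there on the base, in any order, with the blue tray on top of them, each sitting fully down inside the corner ears of the one below. Lay the two green wax blanks flat in the blue tray, one in each half, and close it with the clear lid, fully down inside its corner ears. Keep the ring trays level so that no ring falls out, and leave the pliers, ring clamp and loupe where they are.

Things in the scene. Friction and masses are not known exactly. Their poses are not given: they have to be found in the camera images.
- base: Fixed aluminium base plate, 102 (x) by 166 (y) by 12 mm thick. At each corner, as on every tray's rim, an L-shaped ear flares outwards and stands 14 mm above it; what is stacked (90 by 154 mm) fits between the ears with 2 mm play a side below, 6 mm at their tops, x along x (either way round). Underside of the lowest tray 12 mm above the bench, each next 34 mm higher. Origin on the bench, at its centre.
- mat: Fixed black rubber mat on the bench, 130 mm (x) by 160 mm (y), 3 mm thick. Origin at the centre of its underside.
- block_c (a point): Bright steel bench block, 56 mm by 56 mm (x, y) by 20 mm high, about 0.5 kg, at first lying on the base plate between the ears. The point is its centre, 10 mm above its underside; x and y square to its sides.
- ring1_c (a point): Grey ring tray (may be absent), shaped and gripped like the blue tray wax_tray_c. In each half a black foam roll with rings, part of the tray, fills the outer part (38 to 73 mm from the middle in y), up to 31 mm above the underside; next to the divider 33 mm are empty. 0.14 to 0.24 kg, upright on the bench. The point is its centre, 17 mm above its underside; z up.
- ring2_c (a point): Grey ring tray like ring1_c, same sizes; may be absent. The point is its centre, 17 mm above its underside.
- ring3_c (a point): Grey ring tray like ring1_c, same sizes; may be absent. The point is its centre, 17 mm above its underside.
- wax_tray_c (a point): Blue tray, 90 (x) by 154 (y) by 34 mm high to the rim, 106 by 170 mm over its corner ears; walls and floor 4 mm. An upright divider 10 mm thick runs along x across its middle, wall to wall, top 32 mm above the underside: the carrying grip. Each half is 82 (x) by 68 mm (y), empty. 0.12 to 0.22 kg, upright on the bench. The point is its centre, 17 mm above its underside; z up.
- wax1_c (a point): Green D-section wax ring blank, 60 mm long (x), 26 mm wide (y), 26 mm high, flat side down, 35 g, lying on the bench. The point is its centre, 13 mm above its underside.
- wax2_c (a point): Green D-section wax ring blank, 60 mm long (x), 26 mm wide (y), 26 mm high, flat side down, 35 g, lying on the bench. The point is its centre, 13 mm above its underside.
- lid_c (a point): Clear flat lid, 90 mm (x) by 154 mm (y) by 6 mm, with a black upright bar grip on its middle: 60 mm long (x), 12 mm thick (y), standing 30 mm above the plate. 0.12 kg, lying on the bench grip up. The point is on its centre line, 18 mm above the plate's underside. On a tray its underside lies on the rim, 34 mm above the tray's underside.
- ring_clamp: Bystander: wooden ring clamp, 110 mm long (x), 26 mm thick, lying beyond the base and mat. Origin on its underside.
- pliers: Bystander: red-handled pliers, 130 mm long (x), 12 mm high, lying beyond the base and mat. Origin on its underside.
- loupe: Bystander: black eye loupe, 42 mm across, 44 mm high, standing beyond the base and mat. Origin on its underside.
Mind the look-alikes: they are no part of the job. What is shaped like the part that bears wax2_c but pink or purple is not meant.

How it is judged (in metres and radians):
On the way, in this order (a step that is already met when the one before it is completed fails the run):
1. the bench block lies on the rubber mat and the base is clear (x of block_c in the frame of mat between -0.05 and 0.05 m and y of block_c in the frame of mat between -0.065 and 0.065 m and z of block_c in the frame of mat between 0.009 and 0.017 m and contact force between the fingers and block below 0.3 N), for 0.2 s.
2. all ring trays are stacked on the base with the blue tray on top, each down inside the ears below (horizontal distance between each of ring1_c, ring2_c, ring3_c, wax_tray_c and base below 0.014 m and angle between the x axis of each of ring1_c, ring2_c, ring3_c, wax_tray_c and the x axis of base, either way round below 0.12 rad and angle between each of ring1_c, ring2_c, ring3_c, wax_tray_c's own z axis and vertical below 0.04 rad and (z of ring1_c in the frame of base between 0.025 and 0.033 m or z of ring1_c in the frame of base between 0.059 and 0.067 m or z of ring1_c in the frame of base between 0.093 and 0.101 m or z of ring1_c in the frame of base between 0.127 and 0.135 m) and (z of ring2_c in the frame of base between 0.025 and 0.033 m or z of ring2_c in the frame of base between 0.059 and 0.067 m or z of ring2_c in the frame of base between 0.093 and 0.101 m or z of ring2_c in the frame of base between 0.127 and 0.135 m) and (z of ring3_c in the frame of base between 0.025 and 0.033 m or z of ring3_c in the frame of base between 0.059 and 0.067 m or z of ring3_c in the frame of base between 0.093 and 0.101 m or z of ring3_c in the frame of base between 0.127 and 0.135 m) and (z of wax_tray_c in the frame of base between 0.025 and 0.033 m or z of wax_tray_c in the frame of base between 0.059 and 0.067 m or z of wax_tray_c in the frame of base between 0.093 and 0.101 m or z of wax_tray_c in the frame of base between 0.127 and 0.135 m) and z of wax_tray_c in the frame of ring1_c above 0.02 m and z of wax_tray_c in the frame of ring2_c above 0.02 m and z of wax_tray_c in the frame of ring3_c above 0.02 m and contact force between the fingers and ring1 below 0.3 N and contact force between the fingers and ring2 below 0.3 N and contact force between the fingers and ring3 below 0.3 N and contact force between the fingers and wax_tray below 0.3 N), for 0.3 s.
3. the lid is down on the blue tray with both wax blanks inside (((x of wax1_c in the frame of wax_tray_c between -0.042 and 0.042 m and y of wax1_c in the frame of wax_tray_c between 0.005 and 0.075 m and z of wax1_c in the frame of wax_tray_c between -0.006 and 0.006 m and x of wax2_c in the frame of wax_tray_c between -0.042 and 0.042 m and y of wax2_c in the frame of wax_tray_c between -0.075 and -0.005 m and z of wax2_c in the frame of wax_tray_c between -0.006 and 0.006 m) or (x of wax1_c in the frame of wax_tray_c between -0.042 and 0.042 m and y of wax1_c in the frame of wax_tray_c between -0.075 and -0.005 m and z of wax1_c in the frame of wax_tray_c between -0.006 and 0.006 m and x of wax2_c in the frame of wax_tray_c between -0.042 and 0.042 m and y of wax2_c in the frame of wax_tray_c between 0.005 and 0.075 m and z of wax2_c in the frame of wax_tray_c between -0.006 and 0.006 m)) and horizontal distance between lid_c and wax_tray_c below 0.006 m and angle between lid_c's own z axis and vertical below 0.04 rad and angle between the x axis of lid_c and the x axis of wax_tray_c, either way round below 0.08 rad and z of lid_c in the frame of wax_tray_c between 0.031 and 0.039 m), for 0.2 s.
At the end, for the whole second after the job is handed in: Block flat on the mat (centre within 50 by 65 mm of its centre). Trays on the base, each flush (4 mm, 0.04 rad), within 14 mm and 0.12 rad of the base, blue on top. One wax flat in each half (6 mm), lid flush in the blue ears (6 mm across, 4 mm high, 0.08 rad). All at rest (all of step 3 and x of block_c in the frame of mat between -0.05 and 0.05 m and y of block_c in the frame of mat between -0.065 and 0.065 m and z of block_c in the frame of mat between 0.009 and 0.017 m and horizontal distance between each of ring1_c, ring2_c, ring3_c, wax_tray_c and base below 0.014 m and angle between the x axis of each of ring1_c, ring2_c, ring3_c, wax_tray_c and the x axis of base, either way round below 0.12 rad and angle between each of ring1_c, ring2_c, ring3_c, wax_tray_c's own z axis and vertical below 0.04 rad and (z of ring1_c in the frame of base between 0.025 and 0.033 m or z of ring1_c in the frame of base between 0.059 and 0.067 m or z of ring1_c in the frame of base between 0.093 and 0.101 m or z of ring1_c in the frame of base between 0.127 and 0.135 m) and (z of ring2_c in the frame of base between 0.025 and 0.033 m or z of ring2_c in the frame of base between 0.059 and 0.067 m or z of ring2_c in the frame of base between 0.093 and 0.101 m or z of ring2_c in the frame of base between 0.127 and 0.135 m) and (z of ring3_c in the frame of base between 0.025 and 0.033 m or z of ring3_c in the frame of base between 0.059 and 0.067 m or z of ring3_c in the frame of base between 0.093 and 0.101 m or z of ring3_c in the frame of base between 0.127 and 0.135 m) and (z of wax_tray_c in the frame of base between 0.025 and 0.033 m or z of wax_tray_c in the frame of base between 0.059 and 0.067 m or z of wax_tray_c in the frame of base between 0.093 and 0.101 m or z of wax_tray_c in the frame of base between 0.127 and 0.135 m) and z of wax_tray_c in the frame of ring1_c above 0.02 m and z of wax_tray_c in the frame of ring2_c above 0.02 m and z of wax_tray_c in the frame of ring3_c above 0.02 m and linear speed of each of ring1, ring2, ring3, wax_tray, lid, block, wax1, wax2 below 0.02 m/s); the robot touches nothing.
It fails at once if a ring tray is tipped by more than 0.5 rad (angle between any of ring1_c, ring2_c, ring3_c's own z axis and vertical above 0.5 rad).
It fails at once if the pliers, ring clamp or loupe are moved by more than 40 mm (distance of any of pliers, ring_clamp, loupe from where it was at the start of the episode above 0.04 m).
Of ring1, ring2, ring3 only 1 to 3 are there at a start; the rules pass over those that are not, and their reading is None.
At some moment in a run one of ring1, ring2, ring3, wax_tray, wax1, wax2, lid may be knocked a few centimetres aside while the robot is not near it.
It also fails if it takes over 210 s, if anything falls off the work surface, if the arm or the gripper's body presses on something with over 40 N, if the wrist force passes 120 N, or if a joint passes its speed limit or range.

### The arm

A 6-joint arm with a two-finger parallel gripper is mounted at the origin on the work surface. World frame = base frame: x ahead of the robot, y to its left, z up, the work surface at z = 0. Lengths are in mm, angles in rad, forces in N, time in s.
With the tool pointing down it reaches from about 300 to 775 mm from the base axis. Payload 14.6 kg.
Tool frame: the origin (TCP) lies on the centre line of the jaws, within the pads' length; the fingertips stand 19 mm ahead of it and the grasp point (between the pads) is the TCP (bot.tip_reach is the distance from the TCP to the fingertips, in mm); z points along the fingers, y is the line along which they close (so a half turn about z gives the same grasp; the last joint's range is limited). The gripper opens to 85 mm and grips with 20 to 120 N. Pads are 22 mm wide; open, the fingers measure 114 mm over their backs; the gripper's body (76 mm by 85 mm) begins 54 mm behind the grasp point. The pads swing forward as they close: fully open they stand 13 mm farther back than shut.
Start: joints at [1.156, 0.3, 1.521, -0, 1.321, -0.067], TCP at [187.454, 517.06, 250.281] pointing down, gripper open.
Joint ranges: [-3.03, 3.03], [-0.79, 2.21], [0.23, 2.52], [-1.04, 4.18], [0, 3.07], [-2.55, 2.55]. Speed limits (rad/s): [2.22, 2.22, 2.57, 3.14, 3.14, 3.14].

### API

Orientations are given as a unit quaternion [w, x, y, z].
In Python, from rig import bot gives the robot as it stands. Calls block until the motion is done:
- bot.move_to(position, orientation): joint-space move of the TCP to a pose.
- bot.servo_line(position, attitude=None, speed=150, until_force=None): straight line of the TCP; attitude=None keeps the orientation; speed is the mean speed in mm/s. With until_force (N) it stops when the force on the tool has changed by that much, and returns True; else False.
- bot.move_joints(angles): joint-space move.
- bot.move_gripper(opening, grip_force=None): finger opening in mm; grip_force is the grip in N (None keeps the last); returns when the fingers have stopped.
- bot.dwell(seconds).
- bot.ik(position, orientation): joint angles nearest the present ones, or None.
- bot.read_state(): the state.
- bot.read_camera(name): name is "scene" or "top" or "wrist"; returns a dict with "image" (480x640x3 uint8, blue, green, red), "depth" (480x640 float32, mm along the optical axis (not along the pixel's ray), 0 where there is no reading), "fovy" (degrees; the focal length in pixels is half the picture's height over the tangent of half this angle, whatever the lens; pixels are square), "cx", "cy" (the principal point, pixels), "eye" and "attitude" of the camera in the world; the wrist camera has in their place "mount" (4x4, takes a point from camera to tool coordinates, whose origin is the TCP and whose axes are the flange's). Camera axes: x right, y down, z forward; pixel columns grow to the right and rows downward; lengths in mm; the calibration is good to about 2 mm. A picture is of the moment at which its call begins: read the wrist's pose just before it.
A pose or a line that the arm cannot do raises bot.MotionError and nothing moves.
- bot.finish_job(): hands the job in; it is judged then, once.
The state is a dict: "clock": time; "joint_positions": joint angles; "qvel": joint speeds; "effort": joint torques, N m; "ee_pos": TCP position; "tool_rot": TCP orientation; "ft_force": force on the tool from outside, world axes, zero at the start; "moment": the same for the moment, N m; "grip_width": finger opening in mm; "grip_force": force on a finger pad.
Only numpy, scipy, OpenCV 4.12 (cv2) and the standard library are available. Lean on these libraries where they do the work, as an engineer would, in place of code of your own. Each camera call takes 0.05 s, during which the arm holds its last target. There are 200 camera calls.

## Working session

There is one attempt and no reset: what is moved stays moved. The work goes in short steps, each a Python script; the robot and the scene stay as the last script left them, time stands still between calls to the robot, and variables do not carry over. Pictures are saved under pics/ and viewed, at most 14 in all, crops included, and the job is handed in when it is done.

```bash
ls; mkdir -p pics
python3 - <<'E'
from rig import bot
import cv2,numpy as np
for n in ("scene","top"):
    c=bot.read_camera(n); cv2.imwrite(f"pics/{n}0.png",c["image"]); np.savez(f"{n}0.npz",**c)
    print(n,c["fovy"],c["cx"],c["cy"],c["eye"],c["attitude"])
print(bot.read_state()["tool_rot"],bot.tip_reach)
E
```

```text
pics
scene 42.28134292234812 315.5848884907124 242.37795570553115 [1249.38857877 -177.94435648 1135.68639403] [-0.229614    0.78794004  0.54602018 -0.16819593]
top 42.02833410884927 318.2137087712614 243.33521538093441 [ 478.65835401   36.66881059 1353.69474143] [ 0.0313451  -0.69679243  0.71630295 -0.02019585]
[-1.20965636e-04  1.73010963e-01  9.84919766e-01 -4.97146392e-04] 19.0
```

View pics/top0.png

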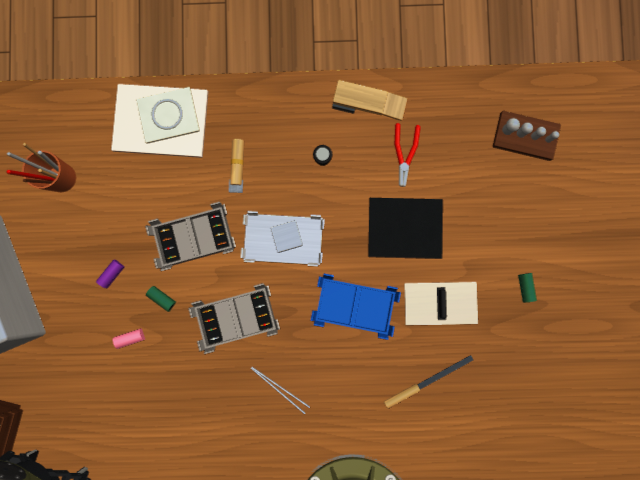

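View pics/scene0.png

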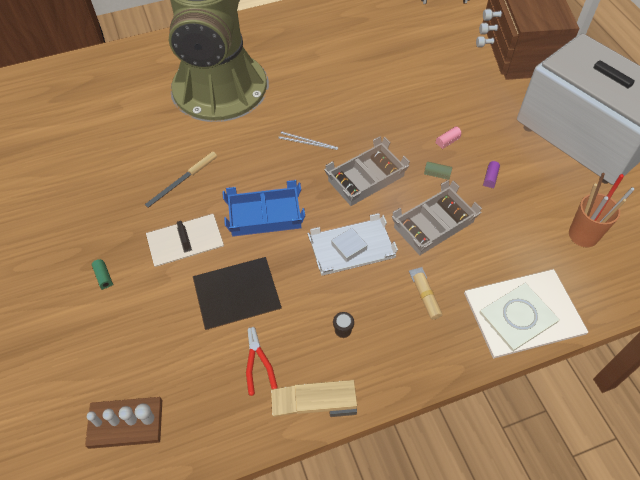

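The top view shows two grey ring trays at (190,236) and (235,317), with no third. The blue tray is at (355,305), the base and block at (283,238), the mat at (405,228) and the lid with its black bar at (441,303).

Candidates for the wax blanks are green (160,298), green (528,287), purple (110,273) and pink (128,338). By the description I choose the two green ones.

```bash
cat > h.py <<'E'
from rig import bot
import cv2,numpy as np
from scipy.spatial.transform import Rotation as R
def rot(q): return R.from_quat(np.roll(q,-1)).as_matrix()
def look(name,c=None):
    """camera picture -> (image, HxWx3 world points in mm, nan where no depth)"""
    s=bot.read_state()
    if c is None: c=bot.read_camera(name)
    f=240/np.tan(np.radians(float(c["fovy"]))/2); d=np.array(c["depth"],float); d[d==0]=np.nan
    v,u=np.mgrid[:480,:640]
    P=np.stack([(u-c["cx"])*d/f,(v-c["cy"])*d/f,d],-1)
    if "mount" in c:
        M=np.array(c["mount"]); P=P@M[:3,:3].T+M[:3,3]; P=P@rot(s["tool_rot"]).T+s["ee_pos"]
    else: P=P@rot(c["attitude"]).T+c["eye"]
    return c["image"],P
def rect(P,mask,c,r,zmin,zmax=80,colour=None):
    """min-area rectangle of largest blob near c: centre xy, yaw of SHORT side(tray x), (short,long), z95"""
    with np.errstate(invalid="ignore"):
        m=(np.hypot(P[...,0]-c[0],P[...,1]-c[1])<r)&(P[...,2]>zmin)&(P[...,2]<zmax)
    if mask is not None: m&=mask
    q=P[m]; (x,y),(w,h),a=cv2.minAreaRect(q[:,:2].astype(np.float32)); a=np.radians(a)
    if w>h: w,h,a=h,w,a+np.pi/2
    a=(a+np.pi/2)%np.pi-np.pi/2
    return np.array([x,y]),a,(round(w,1),round(h,1)),round(float(np.percentile(q[:,2],95)),1),len(q)
def hue(im,lo,hi,smin=80,vmin=20):
    h=cv2.cvtColor(im,cv2.COLOR_BGR2HSV); return cv2.inRange(h,(lo,smin,vmin),(hi,255,255))>0
def down(yaw):
    """tool down, closing line (tool y) square to direction yaw, i.e. tool x along yaw; half turn nearest to the wrist's range"""
    out=[]
    for a in (yaw,yaw+np.pi):
        m=np.array([[np.cos(a),np.sin(a),0],[np.sin(a),-np.cos(a),0],[0,0,-1]]).T
        out.append(np.roll(R.from_matrix(m).as_quat(),1))
    return out
def goto(x,y,z,yaw):
    """joint move with the half turn of the smaller last joint"""
    best=None
    for q in down(yaw):
        j=bot.ik([x,y,z],q)
        if j is not None and (best is None or abs(j[5])<abs(best[0])): best=(j[5],q)
    bot.move_to([x,y,z],best[1]); return best[1]
E
python3 - <<'E'
from h import *
c=dict(np.load("top0.npz")); im,P=look("top",c)
for n,(u,v) in dict(ring1=(190,236),ring2=(235,317),blue=(355,305),base=(283,238),mat=(405,228),lid=(441,303),wa=(160,298),wb=(528,287)).items():
    p=np.nanmedian(P[v-4:v+5,u-4:u+5].reshape(-1,3),axis=0)
    z=dict(mat=1.5,lid=12,base=8).get(n,8); r=dict(lid=50,wa=45,wb=45,mat=110).get(n,105)
    k=None
    if n=="mat": k=im.max(2)<50
    if n[0]=='w': k=hue(im,50,90)
    if n=='blue': k=hue(im,100,125)
    try: print(n,p.round(),*rect(P,k,p,r,z))
    except Exception as e: print(n,p,e)
p=P[236:240,280:288].reshape(-1,3); print(p[0])
print("block",rect(P,None,P[236,286],45,27,45))
cam=bot.read_camera("wrist"); print(cam["mount"],cam["fovy"])
big=np.hstack([cv2.resize(im[263:333,95:195],(400,280)),cv2.resize(im[252:322,478:578],(400,280))]); cv2.imwrite("pics/wax.png",big)
E
```

```text
ring1 [600. 329.  27.] [588.18066406 323.74169922] 0.44705166954420594 (157.3, 193.5) 46.0 2481
ring2 [424. 236.  27.] [425.85900879 236.26371765] 0.2269406231455866 (117.3, 175.3) 46.3 2401
blue [443. -18.  29.] [441.37826538 -17.69332886] -0.21619182202516107 (109.7, 172.8) 48.2 1243
base [589. 131.  32.] [589.26605225 131.92880249] 0.5857693391398171 (181.9, 191.8) 33.5 3517
mat [ 606. -132.    3.] [ 606.7644043  -132.12216187] -0.039576704327449974 (128.5, 156.3) 7.8 2844
lid [ 443. -198.   33.] [ 438.05596924 -195.04257202] -0.3219134583469083 (67.4, 83.8) 38.7 224
wa [469. 396.  24.] [467.80541992 397.8380127 ] -0.6404996298068992 (24.9, 61.5) 28.7 330
wb [ 471. -384.   24.] [ 470.66113281 -385.2383728 ] -1.459709536075346 (24.8, 59.3) 28.2 352
[594.15176997 137.65614254  23.28802738]
block (array([592.99145508, 123.77603149]), np.float64(-1.3212100958863093), (55.8, 56.5), 36.3, 655)
[[ 2.57258598e-04 -9.65817060e-01 -2.59224499e-01  6.50222538e+01]
 [ 9.99999391e-01  5.26714827e-04 -9.70015278e-04  2.90424672e-02]
 [ 1.07339469e-03 -2.59224092e-01  9.65816607e-01 -1.23627969e+02]
 [ 0.00000000e+00  0.00000000e+00  0.00000000e+00  1.00000000e+00]] 58.78433097092515
```

View pics/wax.png

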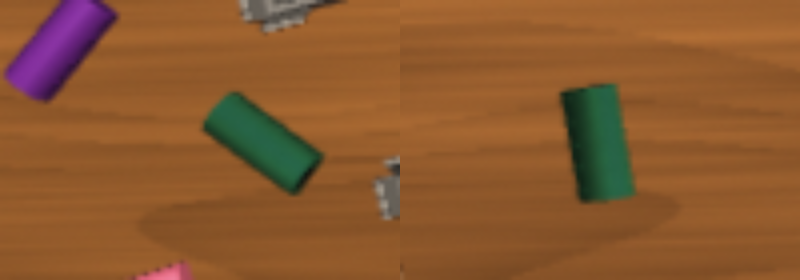

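Both candidates are green D blanks: the left crop is wax A and the right is wax B, with the purple and pink ones at the left crop's edges. Next I look at the base from the wrist camera.

```bash
cat >> h.py <<'E'
def blob(P,c,zmin,zmax=60,mask=None,r=120):
    """min-area rectangle of the connected blob nearest c"""
    P=np.stack([cv2.medianBlur(P[...,i].astype(np.float32),3) for i in range(3)],-1)
    with np.errstate(invalid="ignore"):
        d=np.hypot(P[...,0]-c[0],P[...,1]-c[1]); m=(d<r)&(P[...,2]>zmin)&(P[...,2]<zmax)
    if mask is not None: m&=mask
    m=cv2.morphologyEx(m.astype(np.uint8),cv2.MORPH_OPEN,np.ones((2,2)))
    n,L,st,_=cv2.connectedComponentsWithStats(m)
    k=1+np.argmax(st[1:,4]); return rect(P,L==k,c,r,zmin,zmax)
E
python3 - <<'E'
from h import *
t=bot.read_state()["clock"]
goto(589,131,300,0); 
im,P=look("wrist"); np.savez("w1.npz",im=im,P=P); cv2.imwrite("pics/w1.png",im)
print("t",t,bot.read_state()["clock"],bot.read_state()["joint_positions"])
print("base",blob(P,(589,131),6.5,30,r=110)); print("block",blob(P,(593,124),27,45,r=45));
E
```

```text
t 0.15 2.2167 [ 1.59580909e-01  3.90555804e-01  1.28549015e+00  7.51391227e-05
  1.46559867e+00 -1.41222173e+00]
base (array([590.72503662, 137.07397461]), np.float64(-0.08316426241461272), (109.7, 179.3), 24.3, 14836)
block (array([594.38989258, 125.91931152]), np.float64(0.25851484464772745), (55.6, 56.0), 32.5, 3408)
```

View pics/w1.png

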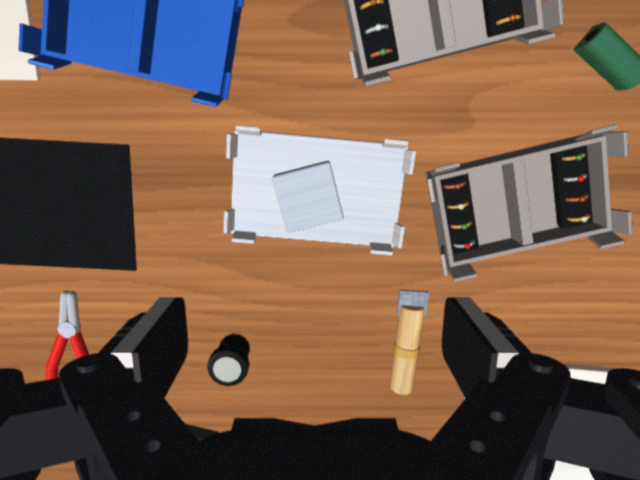

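```bash
cat >> h.py <<'E'
def line(x,y,z,speed=150,f=None): return bot.servo_line([x,y,z],speed=speed,until_force=f)
def clk(*a): s=bot.read_state(); print(*a,"t",round(s["clock"],1),"w",round(s["grip_width"],1),"F",np.round(s["grip_force"],1),"tcp",np.round(s["ee_pos"],1),"ft",np.round(s["ft_force"],1))
E
python3 - <<'E'
from h import *
d=np.load("w1.npz"); im,P=d["im"],d["P"]
h=cv2.cvtColor(im,cv2.COLOR_BGR2HSV); k=(h[...,1]<50)&(h[...,2]>150)
for z in ((6.5,30),(8,17),(17,30)): print("base",*blob(P,(590,133),*z,mask=k,r=105))
m=k&(np.hypot(P[...,0]-590,P[...,1]-133)<98)
q=P[m&(P[...,2]>8)&(P[...,2]<30)]; print(cv2.minAreaRect(q[:,:2].astype(np.float32)))
a=.2585
goto(594.4,125.9,110,a); bot.move_gripper(85)
print(line(594.4,125.9,33,80,10)); clk()
bot.move_gripper(0,60); clk("grip")
line(594.4,125.9,120,150); clk("lift")
E
```

```text
base [590.62615967 136.38221741] -0.08706020077328969 (108.5, 168.9) 17.5 13863
base [592.42602539 134.0965271 ] -0.08756726664484127 (104.5, 164.7) 12.7 13095
base [562.11553955 220.55366516] 1.462287692392381 (5.9, 20.3) 26.1 161
((590.2275390625, 133.71484375), (174.37570190429688, 110.07266235351562), 85.13047790527344)
False
t 6.0 w 85.1 F 0.0 tcp [594.7 125.9  33.5] ft [0.1 0.3 0.2]
grip t 6.4 w 54.7 F 65.0 tcp [594.8 125.8  33.8] ft [-1.7 -0.5  5.6]
lift t 7.1 w 54.6 F 64.0 tcp [593.8 125.8 118.8] ft [ 0.2 -0.5 -4.8]
```

Run:
```python
from h import *
goto(606,-132,110,0.1); 
print(line(606,-132,24.5,80,12)); clk()
bot.move_gripper(85); line(606,-132,120); clk("rel")
goto(600,131,300,0); bot.dwell(.2)
im,P=look("wrist"); np.savez("w2.npz",im=im,P=P); cv2.imwrite("pics/w2.png",im); clk()
h=cv2.cvtColor(im,cv2.COLOR_BGR2HSV); k=(h[...,1]<50)&(h[...,2]>150)
print("base",*blob(P,(590,134),6.5,30,mask=k,r=100)); print("plate",*blob(P,(590,134),8,17,mask=k,r=100))
print("block",*blob(P,(606,-132),15,40,r=60))
print("ring1",*blob(P,(598,325),8,60,r=105)); print("ring2",*blob(P,(424,236),8,60,r=105))
```

```text
True
t 9.1 w 54.4 F 65.3 tcp [ 605.6 -131.9   24.8] ft [-0.8  0.9  6.5]
rel t 10.3 w 84.7 F 0.0 tcp [ 605.6 -131.9  119. ] ft [ 0.5  0.6 -0.6]
t 12.8 w 84.7 F 0.0 tcp [600.  130.9 299.9] ft [0.3 0.2 0.1]
base [588.88531494 136.52374268] -0.08788271807596093 (104.9, 168.9) 13.0 17830
plate [590.71258545 134.34906006] -0.08729655632003386 (100.9, 164.9) 12.6 17148
block [ 605.23632812 -131.5176239 ] -1.4839725481473787 (55.4, 55.7) 23.7 3525
ring1 [605.72320557 328.6756897 ] 0.24037047846966542 (122.9, 173.9) 46.8 14467
ring2 [464.02392578 246.67648315] 0.019649266495200823 (59.8, 173.4) 47.4 6082
```

View pics/w2.png

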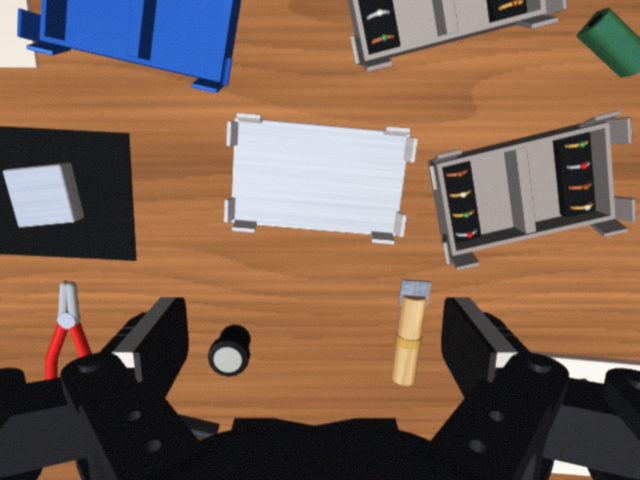

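The block lies on the mat at (45,195) and the base is clear, with its plate at (235–408, 120–238). Next is ring tray 1.

```bash
cat >> h.py <<'E'
BASE=(591.0,134.2,-0.087)
def fit(P,c,yaw,zmin=24,zmax=60,r=105,mask=None):
    """blob rectangle, centre re-taken from the 0.5-99.5 % extents along its axes"""
    Q=np.stack([cv2.medianBlur(P[...,i].astype(np.float32),3) for i in range(3)],-1)
    with np.errstate(invalid="ignore"): m=(np.hypot(Q[...,0]-c[0],Q[...,1]-c[1])<r)&(Q[...,2]>zmin)&(Q[...,2]<zmax)
    if mask is not None: m&=mask
    m=m.astype(np.uint8); n,L,st,_=cv2.connectedComponentsWithStats(cv2.dilate(m,np.ones((5,5))))
    q=Q[(L==1+np.argmax(st[1:,4]))&(m>0)][:,:2]
    a=rect(np.c_[q,np.full(len(q),30.)][None],None,c,r,0)[1]
    A=np.array([[np.cos(a),np.sin(a)],[-np.sin(a),np.cos(a)]])
    lo,hi=np.percentile(q@A.T,[.3,99.7],axis=0)
    return (lo+hi)/2@A,a,(hi-lo).round(1),len(q)
def look_tray(c,yaw,name,z=280,mask=None):
    goto(c[0],c[1],z,yaw); bot.dwell(.15)
    im,P=look("wrist"); cv2.imwrite(f"pics/{name}.png",im); np.savez(name+".npz",im=im,P=P)
    k=None if mask is None else mask(im)
    p,a,s,n=fit(P,c,yaw,mask=k); print(name,p.round(1),round(a,3),s,n)
    with np.errstate(invalid="ignore"):
        dd=P[(np.hypot(P[...,0]-p[0],P[...,1]-p[1])<35)&(P[...,2]>26)&(P[...,2]<40)]
    print(" divider",cv2.minAreaRect(dd[:,:2].astype(np.float32)),len(dd)); return p,a
def take_tray(p,a,g=27):
    goto(p[0],p[1],120,a); bot.move_gripper(32)
    clk(line(p[0],p[1],g,70,10)); bot.move_gripper(0,60); clk("grip"); line(p[0],p[1],175)
def put_tray(level,g=27,b=BASE):
    z=12+34*level+g
    goto(b[0],b[1],z+60,b[2]); line(b[0],b[1],z+18,120)
    clk(line(b[0],b[1],z-3,40,10),"want",z); bot.move_gripper(30); bot.dwell(.2); line(b[0],b[1],z+90); clk("put")
E
python3 - <<'E'
from h import *
look_tray((600,327),.22,"r1"); clk()
E
```

```text
r1 [599.  326.3] 0.244 [108.6 173. ] 7327
 divider ((598.893310546875, 326.2542724609375), (69.65328216552734, 9.731947898864746), 12.7383394241333) 882
t 13.8 w 84.9 F 0.0 tcp [600.6 325.5 280.6] ft [-0.1  0.1  1. ]
```

View pics/r1.png

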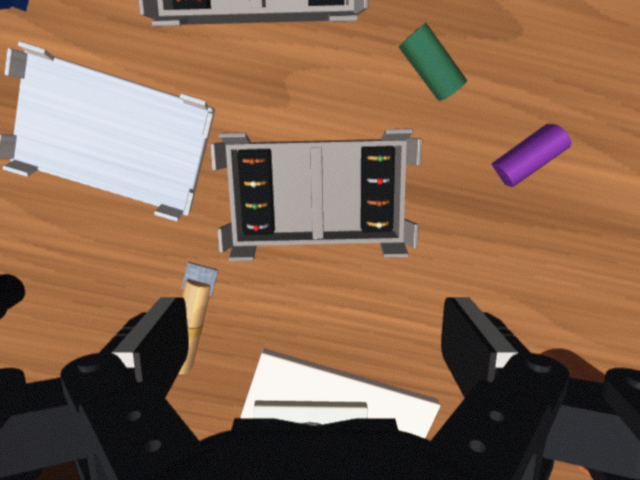

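The tray at (318,190) is square to the view and its divider fit agrees to 0.1 mm, so I'll take it.

Run:
```python
from h import *
take_tray((599,326.3),.235); put_tray(0)
p,a=look_tray((425,236),.2,"r2"); clk()
```

```text
False t 16.6 w 32.5 F 0.0 tcp [599.2 326.4  27.5] ft [-0.8 -1.   0.9]
grip t 16.9 w 8.7 F 60.6 tcp [599.2 326.4  27.5] ft [-1.  -1.   4.7]
True want 39 t 19.8 w 8.9 F 62.2 tcp [591.  134.2  39.1] ft [-3.4 -1.3  7.7]
put t 21.1 w 30.0 F 0.0 tcp [590.6 134.1 128.1] ft [-0.   0.1 -0.3]
r2 [424.  237.1] 0.243 [108.6 172.8] 7362
 divider ((424.00360107421875, 237.22274780273438), (69.77815246582031, 9.980278015136719), 13.877615928649902) 882
t 22.3 w 30.5 F 0.0 tcp [425.5 235.5 279. ] ft [-0.2  0.5 -0.5]
```

View pics/r2.png

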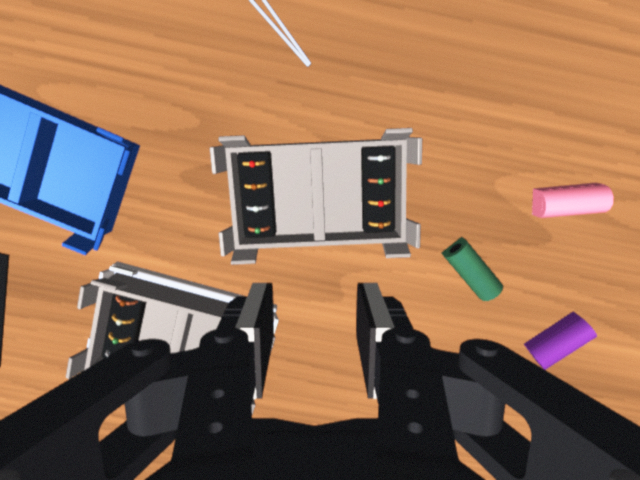

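The first tray sits at the wanted height. Ring tray 2 is at (318,192) with a clean fit, so I'll take it and then look at the stack and the blue tray.

Run:
```python
from h import *
take_tray((424,237.1),.242); put_tray(1)
goto(600,131,340,-.087); bot.dwell(.15); im,P=look("wrist"); cv2.imwrite("pics/st.png",im)
print("stack",*fit(P,(591,134),0,70,105))
look_tray((442,-17),-.21,"bl",mask=lambda im:hue(im,100,125)); clk()
```

```text
False t 24.7 w 31.7 F 0.0 tcp [424.2 237.2  27.4] ft [0.2 0.4 0.4]
grip t 25.0 w 8.9 F 59.3 tcp [424.2 237.2  27.4] ft [-0.9 -0.5  6. ]
True want 73 t 27.9 w 8.6 F 60.1 tcp [591.  134.2  73.5] ft [-3.7 -1.4  7.8]
put t 29.2 w 30.0 F 0.0 tcp [590.6 134.1 162. ] ft [-0.  -0.7 -0.5]
stack [590.86777199 133.80184252] -0.08650559747628073 [109.  172.9] 6939
bl [442.5 -16.9] -0.217 [108.6 172.7] 7126
 divider ((442.72607421875, -16.866374969482422), (9.707547187805176, 69.27234649658203), 77.85816955566406) 892
t 31.2 w 29.8 F 0.0 tcp [442.6 -16.5 280. ] ft [-0.7 -0.8 -0.2]
```

View pics/st.png

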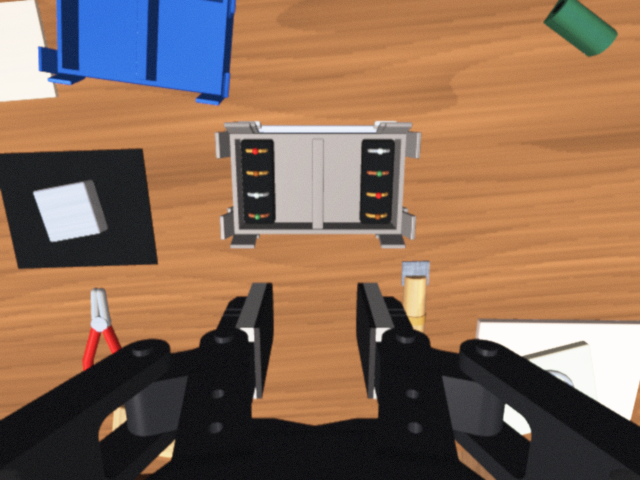

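Both ring trays are nested square at (318,185), centred within 0.5 mm of the base. Next the blue tray, then a look at wax A and wax B.

Run:
```python
from h import *
take_tray((442.5,-16.9),-.214); put_tray(2)
goto(600,131,360,-.087); bot.dwell(.15); im,P=look("wrist"); cv2.imwrite("pics/st2.png",im)
print("stack",*fit(P,(591,134),0,105,140)); 
im,P=look("top"); cv2.imwrite("pics/top2.png",im)
for c in ((468,398),(470.7,-385)): print("wax",*fit(P,c,0,8,45,60,hue(im,50,90)))
print("lid",*fit(P,(440,-197),0,14,45,60,im.max(2)<70)); clk()
```

```text
False t 33.6 w 32.3 F 0.0 tcp [442.7 -16.9  27.4] ft [ 0.9 -0.   0.3]
grip t 33.9 w 9.2 F 59.5 tcp [442.8 -16.9  27.4] ft [-1.4  0.2  6.8]
True want 107 t 36.9 w 8.8 F 60.1 tcp [591.1 134.2 107.4] ft [-2.8 -1.1  9.1]
put t 38.2 w 30.1 F 0.0 tcp [590.6 134.1 196. ] ft [-0.2  0.4  0.4]
stack [590.86995457 133.78496985] -0.09139875650513751 [108.3 173.1] 7374
wax [468.32718425 398.34632429] -0.6620258277399547 [23.7 59.4] 330
wax [ 470.84052379 -385.47622103] -1.5075269180204764 [24.8 58.9] 348
lid [ 433.63635263 -226.05742806] 1.5231040385195938 [10.4 58.7] 176
t 39.1 w 29.9 F 0.0 tcp [599.9 131.  358.8] ft [ 0.5 -0.8 -0.1]
```

View pics/top2.png

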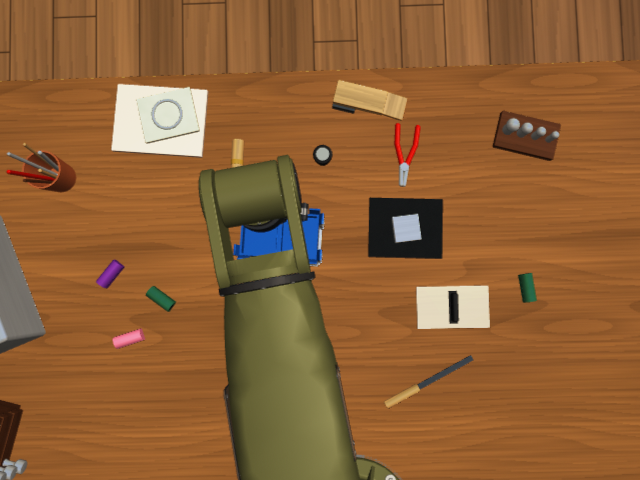

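The lid has been knocked to (453,307) and the fit already has its new pose. The wax blanks are unmoved and the blue tray is seated. Now the waxes.

```bash
cat >> h.py <<'E'
TR=np.array([590.9,133.9]); TY=-.088
def wax(c,yaw,side,name,g=23):
    goto(c[0],c[1],260,yaw); bot.dwell(.15); im,P=look("wrist"); cv2.imwrite(f"pics/{name}.png",im)
    p,a,s,n=fit(P,c,0,6,45,60,hue(im,45,90)); a+=np.pi/2; print(name,p.round(1),round(a,3),s,n)
    if not(54<s[1]<66 and 20<s[0]<32): return print("bad fit")
    goto(p[0],p[1],90,a); bot.move_gripper(48); clk(line(*p,g,70,8)); bot.move_gripper(0,25); clk("grip"); line(*p,200)
    q=TR+side*39*np.array([-np.sin(TY),np.cos(TY)])
    goto(*q,200,TY+np.pi/2); line(*q,84+g+34,120); clk(line(*q,84+g-2,40,6),"want",84+g)
    bot.move_gripper(38); bot.dwell(.15); line(*q,220); clk("put")
E
python3 - <<'E'
from h import *
wax(np.array([468.3,398.3]),.92,1,"wa")
E
```

```text
wa [469.3 400.6] 0.915 [23.6 58.6] 1855
False t 43.7 w 48.0 F 0.0 tcp [469.5 400.8  23.5] ft [0.5 0.5 0.5]
grip t 44.0 w 25.3 F 25.4 tcp [469.5 400.8  23.6] ft [-0.7 -0.3  3.7]
True want 107 t 47.8 w 25.3 F 25.7 tcp [594.2 172.7 107.4] ft [-1.  -0.6  5.4]
put t 49.1 w 38.1 F 0.0 tcp [594.  172.7 218.9] ft [ 0.1  0.5 -0.5]
```

Wax A went in at the right height. Now wax B, then a look at the tray.

Run:
```python
from h import *
wax(np.array([470.8,-385.5]),.09,-1,"wb")
goto(600,131,340,-.087); bot.dwell(.15); im,P=look("wrist"); cv2.imwrite("pics/in.png",im)
print("stack",*fit(P,(591,134),0,105,140,mask=hue(im,100,125)))
g=hue(im,45,90)&(np.hypot(P[...,0]-591,P[...,1]-134)<100); q=P[g]; A=np.array([[np.cos(TY),-np.sin(TY)],[np.sin(TY),np.cos(TY)]])
l=(q[:,:2]-TR)@A
for s in (1,-1):
    k=s*l[:,1]>0; print(np.percentile(l[k],[1,99],axis=0).round(1).tolist(),np.percentile(q[k,2],[50,98]))
```

```text
wb [ 472.3 -386.1] 0.133 [23.7 59.1] 1869
False t 53.5 w 48.3 F 0.0 tcp [ 472.5 -386.3   23.5] ft [-0.2 -0.6  0.1]
grip t 53.8 w 25.4 F 25.5 tcp [ 472.5 -386.4   23.6] ft [0.2 0.2 5.2]
True want 107 t 58.3 w 24.9 F 25.8 tcp [587.3  95.  107.3] ft [-1.9  0.2  4.2]
put t 59.7 w 38.0 F 0.0 tcp [587.1  95.  219. ] ft [-0.2 -0.7 -1. ]
stack [590.61519098 133.81688952] -0.09027250568014367 [108.4 172.6] 7943
[[-12.6, 8.6], [10.7, 66.4]] [107.97874681 110.71610259]
[[-12.6, -69.6], [10.8, -11.4]] [108.0636656  110.77846411]
```

View pics/in.png

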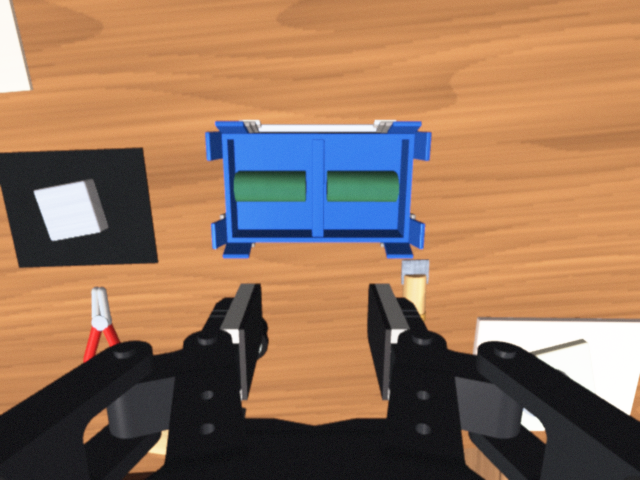

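Both blanks lie flat, one in each half, at (270,186) and (362,186). Last is the lid.

Run:
```python
from h import *
c=np.array([433.6,-226.1]); goto(*c,260,-.048); bot.dwell(.15); im,P=look("wrist"); cv2.imwrite("pics/lid.png",im)
p,a,s,n=fit(P,c,0,16,45,60,im.max(2)<90); a-=np.pi/2; a=(a+np.pi/2)%np.pi-np.pi/2; print("bar",p.round(1),round(a,3),s,n)
assert 54<s[1]<66 and 8<s[0]<18
g=27; goto(*p,100,a); bot.move_gripper(36); clk(line(*p,g,70,8)); bot.move_gripper(0,50); clk("grip"); line(*p,220)
q=TR; goto(*q,220,TY); line(*q,114+g+20,120); clk(line(*q,114+g-3,40,8),"want",114+g)
bot.move_gripper(36); bot.dwell(.2); line(*q,250); clk("put")
goto(600,131,360,-.087); bot.dwell(.15); im,P=look("wrist"); cv2.imwrite("pics/fin.png",im)
b=fit(P,q,0,126,160,50,im.max(2)<90); print("bar",b[0],b[1]-np.pi/2,b[2])
w=P[np.hypot(P[...,0]-q[0],P[...,1]-q[1])<40]; print(np.nanpercentile(w[:,2],[5,50,95]))
print("block",*fit(P,(606,-132),0,15,40,60))
```

```text
bar [ 435.2 -226.7] -0.008 [11.9 58.6] 1019
False t 65.6 w 36.0 F 0.0 tcp [ 435.4 -226.9   27.4] ft [-0.   0.  -0.1]
grip t 65.9 w 10.7 F 50.0 tcp [ 435.4 -226.9   27.5] ft [0.  0.6 5.4]
True want 141 t 70.5 w 11.5 F 50.4 tcp [591.  133.9 141.5] ft [-1.1 -0.6  7.4]
put t 71.9 w 35.8 F 0.0 tcp [590.6 133.8 248.8] ft [ 0.1  0.8 -0.5]
bar [591.92517685 133.48545165] -0.08458106411453503 [12.  58.9]
[119.91590025 409.21045733 433.73404095]
block [ 604.97310955 -132.09943268] 0.09793318842429732 [55.1 55.7] 2689
```

View pics/fin.png

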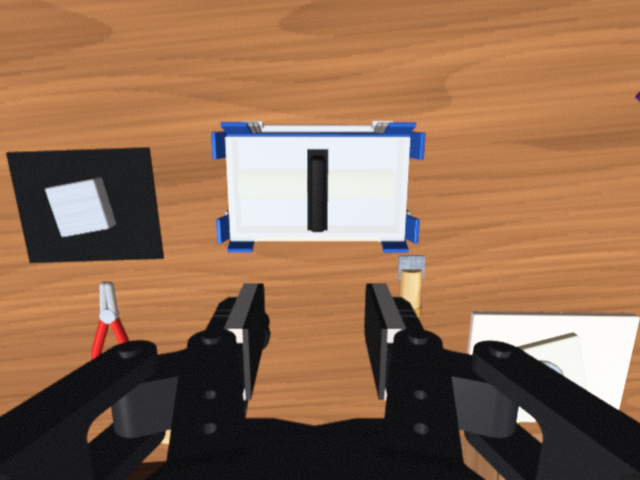

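The lid sits down inside the blue ears at (318,188), square and centred, and the block is on the mat. I'm handing it in.

```bash
python3 -c "
from rig import bot
print(bot.finish_job())"
```

```text
the job is handed in; nothing more can be done
None
```

The job is handed in after about 72 s of robot time (verdict not shown): block on the mat, both ring trays on the base with the blue tray on top, one wax blank in each half, and the lid down inside its ears.

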